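# Tuck a flashing under a loose shingle and hold it down

### The arm

A 6-joint arm with a two-finger parallel gripper is mounted at the origin on a cart in front of the work surface, level with it; the furniture and walls round the work are solid. World frame = base frame: x ahead of the robot, y to its left, z up, the work surface at z = 0. Lengths are in mm, angles in rad, forces in N, time in s.
With the tool pointing down it reaches from about 325 to 1000 mm from the base axis. Payload 5.1 kg.
Tool frame: the origin (TCP) lies on the centre line of the jaws, within the pads' length; the fingertips stand 22 mm ahead of it and the grasp point (between the pads) lies 3 mm ahead of it; z points along the fingers, y is the line along which they close (so a half turn about z gives the same grasp; the last joint's range is limited). The gripper opens to 85 mm and grips with 20 to 120 N. Pads are 22 mm wide; open, the fingers measure 114 mm over their backs; the gripper's body (76 mm by 85 mm) begins 54 mm behind the grasp point. The pads swing forward as they close: fully open they stand 13 mm farther back than shut.
Start: joints at [-1.404, 0.124, 1.65, -0, 1.367, -0.083], TCP at [160.654, -629.822, 253.322] pointing down, gripper open.
Joint ranges: [-2.61, 2.61], [-1.02, 2.33], [0.03, 2.71], [-1.35, 4.49], [0.32, 2.68], [-2.91, 2.91]. Speed limits (rad/s): [2.57, 2.57, 3.14, 3.14, 3.14, 3.14].

### API

Orientations are given as a 3x3 rotation matrix whose columns are the frame's x, y, z axes.
In Python, from rig import env, viewer, job gives the robot as it stands. The module is installed in compiled form; this text tells all that it offers.
- The arm moves only by the tool arm_command, never from a script. Its argument "commands" is a list of rows, each a list of 3 entries, a list of its own where there are three numbers: the gripper's target within -1 to 1 (fully open at 1, half-way at 0, shut at -1), then the shift along the tool's x, y, z each as a share of 200 mm, from -1 to 1, then the turn, a rotation vector about the tool's x, y, z each as a share of 180 degrees, from -1 to 1. In form: [[gripper, [dx, dy, dz], [ax, ay, az]], ...]. A call has exactly 8 rows; each row is the pose to reach, as a shift and turn from the pose commanded when the call began, along the tool's axes at that moment, turning the shorter way round; what a row does not reach only later rows make up. A row lasts 1/10 s, in which the tool goes at most 50 mm and 8.59 degrees, less where a joint would pass 70% of its speed; a pose out of reach is approached as far as the arm can. A call with a number of a shift or a turn outside -1 to 1 is refused whole. A call with a gripper value outside its range is refused whole. The fingers move at their own pace and stop on an object; "grip_force" is the grip in N (left out, the last holds). Time passes only in rows, so rows that repeat a pose let the fingers close, or fill a call up. It gives the time, the measured TCP pose, the force, the opening and the grip force at its end, in the units of the state.
- env.state(): the state, without advancing time (a new reading comes with each control period).
- viewer.snapshot(name): name is "scene" or "side" or "wrist"; returns a dict with "frame" (480x640x3 uint8, blue, green, red), "fx", "fy", "cx", "cy" (pixels), "rvec" (rotation vector, rad) and "tvec" (3), from world to camera coordinates, as OpenCV has them. Camera axes: x right, y down, z forward; pixel columns grow to the right and rows downward; lengths in mm; the calibration is good to about 2 mm. A picture is of the moment at which its call begins. There is no depth.
- job.hand_in(): hands the job in; it is judged then, once.
The state is a dict: "t": time; "qpos": joint angles; "qd": joint speeds; "tau": joint torques, N m; "eef_pos": TCP position; "ee_rot": TCP orientation; "ft_force": force on the tool from outside, world axes, zero at the start; "wrist_torque": the same for the moment, N m; "width": finger opening in mm; "grip_force": force on a finger pad.
Only numpy, scipy, OpenCV 4.12 (cv2) and the standard library are available. Lean on these libraries where they do the work, as an engineer would, in place of code of your own. Each camera call takes 0.05 s, during which the arm holds its last target. There are 200 camera calls.

### The job

Pick up the metal flashing and slide its free edge under the terracotta shingle on the roof sample board, centred and square, until the blue line across it lies at the shingle's lower edge. Do not lift the shingle, and leave the tape roll and the jar alone. The program finishes while still holding the flashing, pressed flat onto the board with a steady push of about 10 N.

Things in the scene. Friction and masses are not known exactly. Their poses are not given: they have to be found in the camera images.
- flashing: loose silver sheet-metal flashing, about 130 g. Flat apron 80 (x) by 90 (y) by 3 mm, lying down; along its -x edge an upstand 40 mm high, centre plane at x = -38.5 mm: 3 mm thick, but from 18 mm up a folded hem 9 mm thick: grip there from above, closing along x. Origin: centre of the apron's underside; +x from upstand to free edge, z up. Blue line 30 mm behind the free edge.
- tuck_edge (a point): middle of the flashing's free edge, on the underside (40 mm along +x from the flashing's origin)
- roof_board: fixed plywood board lying flat, 260 (x) by 212 (y) by 18 mm; origin centre of underside, +x up the roof, away from the robot. Front half (x < 0) bare; behind, a course of shingles with lower edges at x = 0: terracotta, 110 mm wide, in the middle (y = 0), a slate-grey one 45 mm wide each side; a slate-grey second course over their top ends. Highest point about 40 mm above the table.
- lap_mouth (a point): point on the board's top face (18 mm above the table) below the middle of the terracotta shingle's lower edge; axes as roof_board. The gap between board and shingle is 9 mm high there, 6.8 mm at 30 mm further in, 5.5 mm at 50 mm; a batten closes it at 66 mm. The shingle is 7 mm thick.
- shingle (a joint): lift of the terracotta shingle (112 mm long, 120 g) about its top edge, rad: 0 = at rest, grows as its lower edge is lifted; it falls back by its weight
- tape_roll: loose roll of tan tape, 96 mm across, 24 mm high; a bystander on the other side of the board from the flashing; origin centre of its underside (another such roll lies far back)
- slip_jar: loose jar with black lid, 68 mm across, 104 mm high; a bystander at the left front; origin centre of its underside. Behind it, at the left rear of the table (x over 0.53 m, y over 0.2 m), stands a tall fixed clay kiln model that the arm must keep clear of; the space above the table's front is free

How it is judged:
By the outcome, as a careful person would: the job done as asked, in the order asked, and still so for the second after the job is handed in, while the arm keeps its last pose, push and grip.
It also fails if it takes over 40 s, if anything falls off the work surface, if the arm or the gripper's body presses on something with over 40 N, if the wrist force passes 120 N, or if a joint passes its speed limit or range.

## Working session

There is one attempt and no reset: what is moved stays moved. The work goes in short steps, Python scripts to look and compute and a tool call to move; the robot and the scene stay as the last step left them, time stands still between calls to the robot, and variables do not carry over. Pictures are saved under pics/ and viewed, at most 10 in all, crops included, and the job is handed in when it is done.

Besides the shell and the picture viewer there is one more tool, called after "Request:" by a JSON object that holds its "fn" and its "kwargs", one argument or row to a line. arm_command: Moves the arm, as the interface text tells. Its arguments: {"type":"object","properties":{"commands":{"type":"array","items":{"type":"array"}},"grip_force":{"type":"number"}},"required":["commands"]}

```bash
mkdir -p pics; cat > h.py <<'E'
import numpy as np,cv2
from rig import env,viewer,job
def snap(n,fn,crop=None,scale=1):
    s=viewer.snapshot(n); f=s["frame"]
    np.savez('pics/'+fn+'.npz',**s)
    if crop: x0,y0,x1,y1=crop; f=f[y0:y1,x0:x1]
    if scale!=1: f=cv2.resize(f,None,fx=scale,fy=scale,interpolation=cv2.INTER_CUBIC)
    cv2.imwrite('pics/'+fn+'.png',f); return s
def load(fn): return dict(np.load('pics/'+fn+'.npz'))
def ray(s,uv,z):
    R,_=cv2.Rodrigues(s["rvec"]); c=-R.T@np.ravel(s["tvec"])
    d=R.T@np.array([(uv[0]-s["cx"])/s["fx"],(uv[1]-s["cy"])/s["fy"],1.])
    return c+d*(z-c[2])/d[2]
def proj(s,P):
    K=np.array([[s["fx"],0,s["cx"]],[0,s["fy"],s["cy"]],[0,0,1.]])
    return cv2.projectPoints(np.array(P,float).reshape(-1,3),s["rvec"],np.ravel(s["tvec"]).astype(float),K.astype(float),None)[0][:,0]
E
python3 - <<'E'
from h import *
for n in("scene","side"): snap(n,n+"0")
st=env.state(); print(st)
E
```

```text
{'t': 0.1, 'qpos': array([-1.40360928e+00,  1.24440118e-01,  1.65153783e+00, -5.70470008e-05,
        1.36751748e+00, -8.25805398e-02]), 'qd': array([ 3.52102088e-06, -1.52030796e-03, -2.69546963e-03,  1.39322990e-04,
        9.27020214e-04,  2.85664475e-04]), 'tau': array([ 4.47292950e-05, -4.24930608e+01, -3.66655397e+01, -4.44936393e-05,
        3.94707356e-03, -4.48361348e-06]), 'eef_pos': array([ 160.55040769, -629.32778285,  252.17553135]), 'ee_rot': array([[ 9.68967056e-01,  2.47189617e-01, -3.71733024e-04],
       [ 2.47189876e-01, -9.68965262e-01,  1.86694803e-03],
       [ 1.01293781e-04, -1.90089977e-03, -9.99998188e-01]]), 'ft_force': array([-1.04641043,  0.38143112, -0.73616828]), 'wrist_torque': array([ 0.00150626, -0.01233187,  0.02136752]), 'grip_force': 0.0, 'width': 85.29015955573021}
```

View pics/scene0.png

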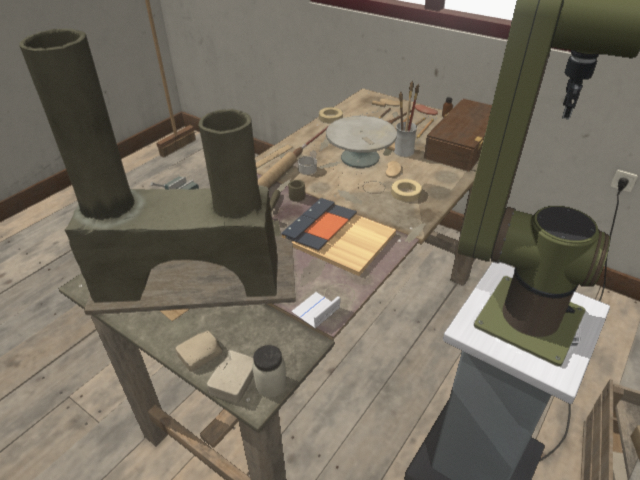

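View pics/side0.png

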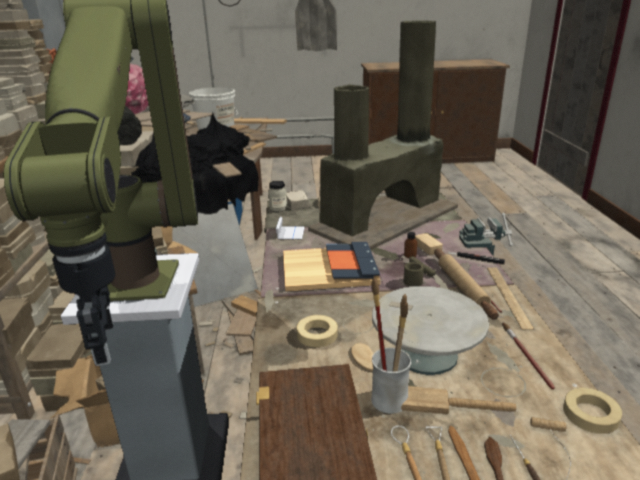

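The scene view shows the flashing at about (317,308), with the upstand on its right. The board centre is at about (342,236) and the terracotta shingle at (325,226). The jar is at (268,370) and the near tape roll at (407,189). The side view agrees: flashing (288,230), board (328,265). Next I'll enlarge both for corner picking.

```bash
python3 - <<'E'
from h import *
a=load("scene0");b=load("side0")
f=cv2.resize(a["frame"][185:335,265:415],(600,600),interpolation=cv2.INTER_CUBIC)
cv2.imwrite("pics/c1.png",f)
for p in [(317,308),(342,236),(268,385),(407,190)]: print(ray(a,p,10).round())
for p in [(288,232),(328,265),(317,332)]: print(ray(b,p,10).round())
E
```

```text
[435. 276.  10.]
[539.   9.  10.]
[391. 516.  10.]
[ 497. -304.   10.]
[432. 261.  10.]
[548.  19.  10.]
[ 500. -304.   10.]
```

View pics/c1.png

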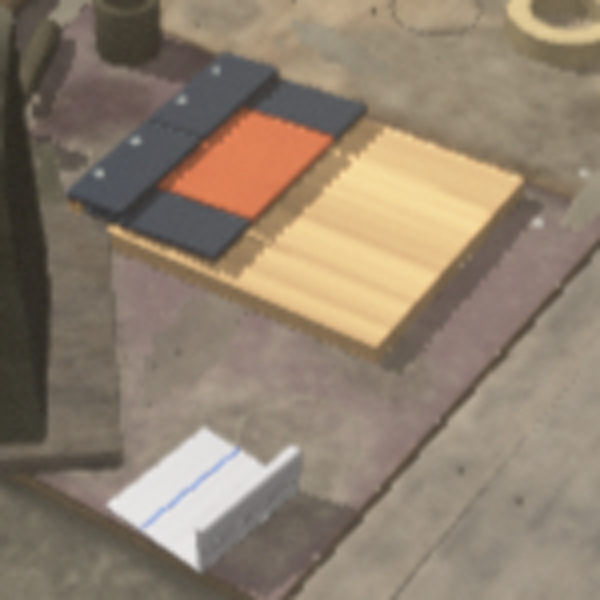

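```bash
python3 - <<'E'
from h import *
a=load("scene0")
def r(p,z): return ray(a,((p[0]+.5)/4-.5+265,(p[1]+.5)/4-.5+185),z)
def yaw(l,rt): d=l-rt; return np.degrees(np.arctan2(-d[0],d[1]))
fl,fr=r((108,503),3),r((205,427),3); print("flash edge",fl.round(1),fr.round(1),np.linalg.norm(fl-fr),yaw(fl,fr))
u1,u2=r((200,530),40),r((300,450),40);print("upst",u1,u2,np.linalg.norm(u1-u2),yaw(u1,u2))
bl,br=r((380,348),18),r((523,180),18); print("board front",bl,br,np.linalg.norm(bl-br),yaw(bl,br))
sl,sr=r((251,218),34),r((332,137),34); print("shingle",sl,sr,np.linalg.norm(sl-sr),yaw(sl,sr))
R,_=cv2.Rodrigues(viewer.snapshot("wrist")["rvec"]); s=viewer.snapshot("wrist")
st=env.state();c=-R.T@np.ravel(s["tvec"]); print("cam in tool",st["ee_rot"].T@(c-st["eef_pos"]), st["ee_rot"].T@R.T, s["fx"])
# shift to (380,240,250) in tool axes
print(st["ee_rot"].T@(np.array([380,240,300])-st["eef_pos"])/200)
E
```

```text
flash edge [485.5 313.9   3. ] [474.9 226.5   3. ] 88.06326855694974 -6.94668603221892
upst [406.38601018 325.02965302  40.        ] [394.50233007 237.88748552  40.        ] 87.94873057859911 -7.765590281786423
board front [414.44510002 113.40133077  18.        ] [424.02816268 -95.06463294  18.        ] 208.68611146374352 2.6320017106164655
shingle [549.41195557  68.42057577  34.        ] [553.87057222 -41.08624122  34.        ] 109.5975466373093 2.331534249581657
cam in tool [  72.50683348    1.15125871 -119.34771637] [[-1.91347738e-03 -9.58093970e-01 -2.86447697e-01]
 [ 9.99997684e-01 -1.55099161e-03 -1.49233957e-03]
 [ 9.85523572e-04 -2.86449889e-01  9.58094719e-01]] 418.4085656835499
[ 2.13775819 -3.9415897  -0.23186942]
```

Flashing: yaw about -7.3°, upstand near (400,281). Board: yaw about +2.4°, shingle edge near (551,14). The sizes agree with those given (88/90, 209/212, 110/110). I'll fly over to look from close up.

Request:
{"fn": "arm_command", "kwargs": {
  "commands": [
    [1,[0.2,-0.2,0],[0,0,0]],
    [1,[0.4,-0.4,0],[0,0,0]],
    [1,[0.6,-0.6,0],[0,0,0]],
    [1,[0.75,-0.8,0],[0,0,0]],
    [1,[0.93,-1,0],[0,0,0]],
    [1,[0.93,-1,0],[0,0,0]],
    [1,[0.93,-1,0],[0,0,0]],
    [1,[0.93,-1,0],[0,0,0]]
  ]
}}

```text
t: 1.0
eef_pos: [291.5, -390.0, 253.5]
ee_rot: [[0.969, 0.248, -0.0], [0.248, -0.969, -0.001], [-0.0, 0.001, -1.0]]
ft_force: [-0.1, -0.5, 0.5]
width: 85.3
grip_force: 0.0
```

Request:
{"fn": "arm_command", "kwargs": {
  "commands": [
    [1,[0.2,-0.2,0],[0,0,0]],
    [1,[0.4,-0.4,0],[0,0,0]],
    [1,[0.6,-0.6,0],[0,0,0]],
    [1,[0.75,-0.8,0],[0,0,0]],
    [1,[0.93,-1,0],[0,0,0]],
    [1,[0.93,-1,0],[0,0,0]],
    [1,[0.93,-1,0],[0,0,0]],
    [1,[0.93,-1,0],[0,0,0]]
  ]
}}

```text
t: 1.8
eef_pos: [422.3, -151.2, 253.2]
ee_rot: [[0.969, 0.247, -0.001], [0.247, -0.969, -0.0], [-0.001, 0.0, -1.0]]
ft_force: [-0.5, 0.4, -0.4]
width: 85.4
grip_force: 0.0
```

Request:
{"fn": "arm_command", "kwargs": {
  "commands": [
    [1,[0.06,-0.2,0],[0,0,0]],
    [1,[0.12,-0.4,0],[0,0,0]],
    [1,[0.18,-0.6,0],[0,0,0]],
    [1,[0.23,-0.8,0],[0,0,0]],
    [1,[0.28,-1,0],[0,0,0]],
    [1,[0.28,-1,0],[0,0,0]],
    [1,[0.28,-1,0],[0,0,0]],
    [1,[0.28,-1,0],[0,0,0]]
  ]
}}

```text
t: 2.6
eef_pos: [427.4, 55.6, 253.3]
ee_rot: [[0.97, 0.245, -0.0], [0.245, -0.97, -0.001], [-0.0, 0.001, -1.0]]
ft_force: [0.4, -0.5, 0.2]
width: 85.6
grip_force: 0.0
```

Request:
{"fn": "arm_command", "kwargs": {
  "commands": [
    [1,[0.06,-0.2,0.05],[0,0,-0.05]],
    [1,[0.12,-0.4,0.1],[0,0,-0.1]],
    [1,[0.18,-0.6,0.15],[0,0,-0.14]],
    [1,[0.23,-0.8,0.2],[0,0,-0.19]],
    [1,[0.28,-1,0.25],[0,0,-0.24]],
    [1,[0.28,-1,0.25],[0,0,-0.29]],
    [1,[0.28,-1,0.25],[0,0,-0.33]],
    [1,[0.28,-1,0.25],[0,0,-0.38]]
  ]
}}

```text
t: 3.4
eef_pos: [432.9, 263.5, 202.9]
ee_rot: [[0.13, 0.991, -0.001], [0.991, -0.13, -0.001], [-0.001, -0.0, -1.0]]
ft_force: [0.0, -0.7, 0.9]
width: 85.1
grip_force: 0.0
```

```bash
python3 - <<'E'
from h import *
s=snap("wrist","w1")
st=env.state();print(st["t"],st["eef_pos"],st["ee_rot"],st["ft_force"],st["qpos"])
E
```

```text
3.45 [432.95440572 263.35998166 203.04705993] [[ 1.26883814e-01  9.91917516e-01 -3.71978998e-04]
 [ 9.91917354e-01 -1.26884032e-01 -6.36721442e-04]
 [-6.78773346e-04 -2.88182779e-04 -9.99999728e-01]] [ 0.22713485 -0.60930555 -0.3020559 ] [ 4.40731817e-01 -1.60500580e-01  2.01659393e+00 -4.34685899e-04
  1.28610739e+00  5.68080922e-01]
```

View pics/w1.png

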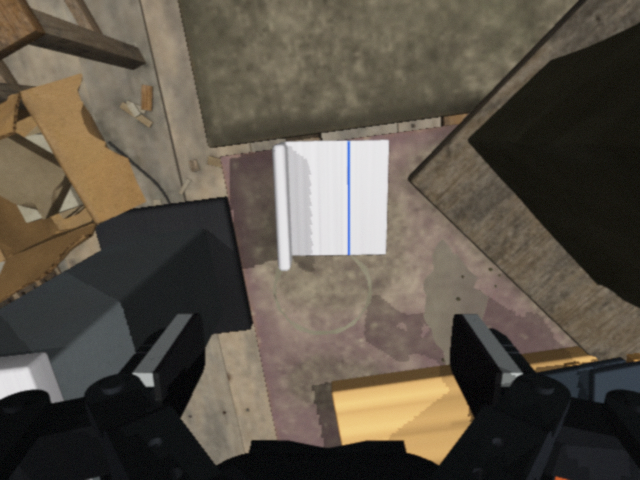

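The wrist view shows the flashing with its free edge from (388,140) to (386,254). The hem top runs from (280,145) to (285,270), and the kiln base corner is at (411,180), clear of the grasp.

```bash
python3 - <<'E'
from h import *
s=load("w1"); g=lambda u,v,z: ray(s,(u,v),z)
def yaw(l,r): d=l-r; return np.degrees(np.arctan2(-d[0],d[1]))
fl,fr=g(388,140,3),g(386,254,3); print(fl,fr,np.linalg.norm(fl-fr),yaw(fl,fr))
ul,ur=g(280,145,40),g(285,270,40); print(ul,ur,np.linalg.norm(ul-ur),yaw(ul,ur))
print("kiln corner",g(411,180,10))
for y in (-7.0,-7.5,-8):
  t=np.radians(y);ex=np.array([np.cos(t),np.sin(t),0]); O=(fl+fr)/2-40*ex; print(y,O,O-38.5*ex,(ul+ur)/2)
st=env.state(); T=st["ee_rot"].T@((ul+ur)/2-st["eef_pos"]); print(T)
E
```

```text
[484.76320144 312.63326278   3.        ] [475.07322535 224.02247184   3.        ] 89.13903694909055 -6.240745586170084
[409.02517115 321.38393968  40.        ] [398.18956049 234.32370235  40.        ] 87.73195189279515 -7.094611211000766
kiln corner [498.20983426 281.90865822  10.        ]
-7.0 [440.21636733 273.20264105   3.        ] [402.00334049 277.89461077   3.        ] [403.60736582 277.85382102  40.        ]
-7.5 [440.26041894 273.548915     3.        ] [402.08979178 278.5741734    3.        ] [403.60736582 277.85382102  40.        ]
-8 [440.30749064 273.89479135   3.        ] [402.18217    279.25295574   3.        ] [403.60736582 277.85382102  40.        ]
[ 10.76369843 -30.90189235 163.04870354]
```

Request:
{"fn": "arm_command", "kwargs": {
  "commands": [
    [1,[0.055,-0.157,0],[0,0,0]],
    [1,[0.055,-0.157,0.15],[0,0,0]],
    [1,[0.055,-0.157,0.35],[0,0,0]],
    [1,[0.055,-0.157,0.55],[0,0,0]],
    [1,[0.055,-0.157,0.7],[0,0,0]],
    [1,[0.055,-0.157,0.8],[0,0,0]],
    [1,[0.055,-0.157,0.85],[0,0,0]],
    [1,[0.055,-0.157,0.85],[0,0,0]]
  ]
}}

```text
t: 4.25
eef_pos: [402.0, 278.6, 32.0]
ee_rot: [[0.137, 0.991, -0.003], [0.991, -0.137, -0.002], [-0.002, -0.002, -1.0]]
ft_force: [-0.3, 0.5, -0.4]
width: 85.3
grip_force: 0.0
```

Request:
{"fn": "arm_command", "kwargs": {
  "commands": [
    [-1,[0,0,0],[0,0,0]],
    [-1,[0,0,0],[0,0,0]],
    [-1,[0,0,0],[0,0,0]],
    [-1,[0,0,0],[0,0,0]],
    [-1,[0,0,0],[0,0,0]],
    [-1,[0,0,0],[0,0,0]],
    [-1,[0,0,0],[0,0,0]],
    [-1,[0,0,0],[0,0,0]]
  ],
  "grip_force": 70
}}

```text
t: 5.05
eef_pos: [402.7, 280.4, 34.0]
ee_rot: [[0.134, 0.991, 0.001], [0.991, -0.134, 0.001], [0.001, 0.001, -1.0]]
ft_force: [0.3, -0.3, 4.6]
width: 7.8
grip_force: 69.0
```

Request:
{"fn": "arm_command", "kwargs": {
  "commands": [
    [-1,[0,0,-0.05],[0,0,0]],
    [-1,[0,0,-0.15],[0,0,0]],
    [-1,[0,0,-0.3],[0,0,0]],
    [-1,[0,0,-0.4],[0,0,0]],
    [-1,[0,0,-0.45],[0,0,0]],
    [-1,[-0.1,0.03,-0.45],[0,0,0]],
    [-1,[-0.25,0.08,-0.45],[0,0,0]],
    [-1,[-0.3,0.1,-0.45],[0,0,0]]
  ]
}}

```text
t: 5.85
eef_pos: [413.2, 216.2, 122.3]
ee_rot: [[0.135, 0.991, -0.002], [0.991, -0.135, -0.001], [-0.002, -0.002, -1.0]]
ft_force: [0.0, 0.3, -1.9]
width: 7.7
grip_force: 68.3
```

Request:
{"fn": "arm_command", "kwargs": {
  "commands": [
    [-1,[-0.1,0.04,0],[0,0,-0.01]],
    [-1,[-0.25,0.09,0],[0,0,-0.02]],
    [-1,[-0.4,0.14,0],[0,0,-0.03]],
    [-1,[-0.55,0.19,0],[0,0,-0.04]],
    [-1,[-0.7,0.25,0],[0,0,-0.054]],
    [-1,[-0.85,0.3,0],[0,0,-0.054]],
    [-1,[-0.95,0.34,0],[0,0,-0.054]],
    [-1,[-1,0.35,0],[0,0,-0.054]]
  ]
}}

```text
t: 6.65
eef_pos: [456.5, 9.1, 122.8]
ee_rot: [[-0.033, 0.999, -0.001], [0.999, 0.033, 0.0], [0.0, -0.001, -1.0]]
ft_force: [0.1, -0.6, -0.8]
width: 7.8
grip_force: 68.4
```

```bash
python3 - <<'E'
from h import *
s=snap("wrist","w2")
st=env.state();print(st["t"],st["eef_pos"],st["ee_rot"],st["ft_force"],st["wrist_torque"],st["width"])
E
```

```text
6.7 [456.44371533   8.74059805 122.78415993] [[-3.32166099e-02  9.99447456e-01 -1.19939485e-03]
 [ 9.99448109e-01  3.32161433e-02 -4.06915557e-04]
 [-3.66851447e-04 -1.21224927e-03 -9.99999198e-01]] [ 0.01179048 -0.01061728 -1.43524251] [-0.01546749  0.03406305  0.01060929] 7.675838644061034
```

View pics/w2.png

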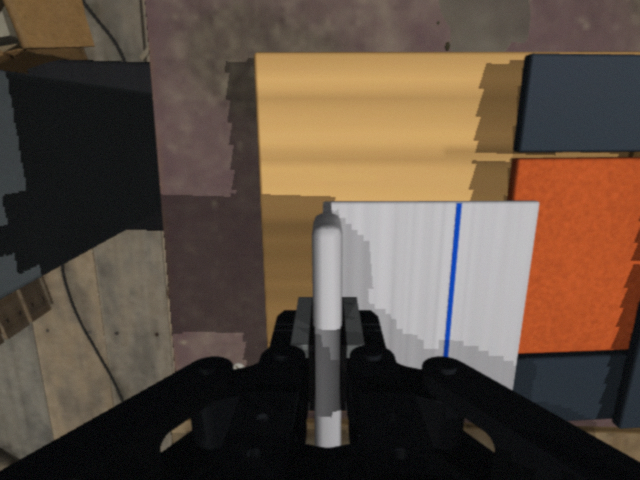

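The wrist view shows the flashing held level over the board. Its free edge runs from (538,202) to about (516,388), and the terracotta's lower corners are near (515,158) and (522,353). I'll zoom in for exact edges.

```bash
python3 - <<'E'
from h import *
f=load("w2")["frame"][140:400,440:640]
cv2.imwrite("pics/c2.png",cv2.resize(f,None,fx=2.25,fy=2.25,interpolation=cv2.INTER_CUBIC))
E
```

```text
(no output)
```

View pics/c2.png

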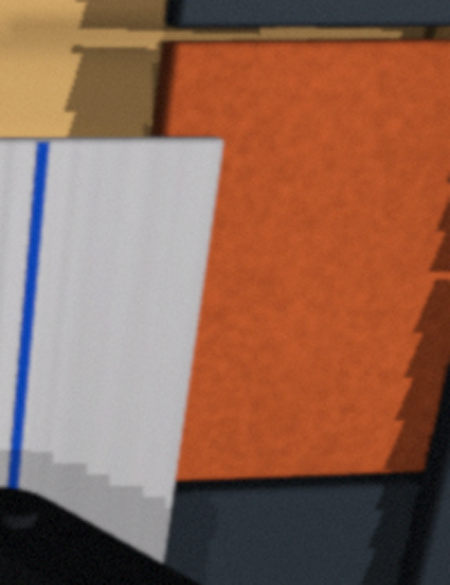

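```bash
python3 - <<'E'
from h import *
s=load("w2"); C=lambda u,v:((u+.5)/2.25-.5+440,(v+.5)/2.25-.5+140)
g=lambda u,v,z: ray(s,C(u,v),z)
ang=lambda a,b:np.degrees(np.arctan2((b-a)[1],(b-a)[0]))
L1,L2=g(173,43,34),g(445,41,34);R1,R2=g(178,482,34),g(422,472,34)
print("terr L",L1,L2,ang(L1,L2)," R",R1,R2,ang(R1,R2))
E1=g(167,135,34);print("lower edge dir",ang(E1,L1)-90)
st=env.state();P,Rt=st["eef_pos"],st["ee_rot"]
for zt in (88,90,92,94):
  a,b=g(222,140,zt),g(165,560,zt);c,d=g(42,143,zt),g(14,487,zt)
  T=lambda p:(Rt.T@(p-P)).round(1)
  print(zt,T(a),T(b),T(c),T(d),"yaw",ang(b,a)-90,ang(d,c)-90)
print("tool yaw",np.degrees(np.arctan2(Rt[1,1],Rt[0,1])))
# board front edge left corner
print("board corner",ray(s,(256,54),18))
a=load("scene0")
E
```

```text
terr L [547.35849815  64.29778771  34.        ] [606.41965907  66.57884417  34.        ] 2.211774716200092  R [565.97665912 -43.57829846  34.        ] [626.36574761 -38.79294279  34.        ] 4.530767971089106
lower edge dir 5.3866335501032125
88 [41.7 79.  34.7] [-39.7  79.6  34.7] [41.2 49.1 34.7] [-23.8  49.6  34.7] yaw 2.3716056009367463 2.3199415188564103
90 [42.  77.9 32.7] [-38.2  78.6  32.7] [41.6 48.5 32.7] [-22.6  48.9  32.7] yaw 2.3716056009366753 2.319941518856453
92 [42.4 76.9 30.7] [-36.8  77.6  30.7] [42.  47.8 30.7] [-21.3  48.3  30.7] yaw 2.3716056009366895 2.3199415188564387
94 [42.8 75.9 28.7] [-35.3  76.5  28.7] [42.4 47.2 28.7] [-20.1  47.6  28.7] yaw 2.3716056009366895 2.319941518856396
tool yaw 1.9034963561240157
board corner [417.81360199 109.76295247  18.        ]
```

```bash
python3 - <<'E'
from h import *
s=load("w2"); f=s["frame"].astype(float); B,G,R=f[...,0],f[...,1],f[...,2]
ang=lambda a,b:np.degrees(np.arctan2((b-a)[1],(b-a)[0]))
def fit(us,vs,byu):
    if byu: p=np.polyfit(us,vs,1); r=vs-np.polyval(p,us)
    else: p=np.polyfit(vs,us,1); r=us-np.polyval(p,vs)
    k=abs(r)<np.median(abs(r))*2+.3
    return np.polyfit(us[k],vs[k],1) if byu else np.polyfit(vs[k],us[k],1)
def cross(sig,th):  # first subpixel crossing
    i=np.where((sig[:-1]<th)!=(sig[1:]<th))[0]
    return [k+(th-sig[k])/(sig[k+1]-sig[k]) for k in i]
red=R-B
def edge(sig,rng,axis,lo,hi,th):
    o=[]
    for k in rng:
        l=sig[lo:hi,k] if axis==0 else sig[k,lo:hi]
        c=cross(l,th)
        if len(c)>=1: o.append((k,c[0]+lo))
    return np.array(o)
top=edge(red-0*G,range(530,600,2),0,153,170,110); print(top[::8])
bot=edge(red,range(530,600,2),0,340,362,80); print(bot[::8])
low=edge(red,range(164,198,2),1,500,535,110); print(low[::5])
bl=edge(red,range(290,460,4),0,40,70,60);print(bl[::10])
bf=edge(red,range(64,180,3),1,245,270,60);print(bf[::10])
fe=edge(red,range(210,345,3),1,500,560,60);print(fe[::10])
fside=edge(red,range(360,500,3),0,190,212,40);print(fside[::10])
def line(o,z,byk):
    p=np.polyfit(o[:,0],o[:,1],1);r=o[:,1]-np.polyval(p,o[:,0]);k=abs(r)<1;p=np.polyfit(o[k,0],o[k,1],1)
    ks=[o[0,0],o[-1,0]];pts=[ray(s,(q,np.polyval(p,q)) if byk else (np.polyval(p,q),q),z) for q in ks]
    return pts,k.mean(),abs(r[k]).max()
for n,o,z,b in(("terrL",top,34,1),("terrR",bot,34,1),("lower",low,34,0),("boardL",bl,18,1),("boardF",bf,18,0),("flEdge",fe,91,0),("flSide",fside,91,1)):
    try:
        (a,c),m,r=line(o,z,b); A=ang(a,c) if b else ang(c,a)-90; print(n,a.round(1),c.round(1),"yaw",round(A,2),m,r.round(2))
    except Exception as e: print(n,e,len(o))
E
```

```text
[[530.         159.23529412]
 [546.         159.2       ]
 [562.         158.96875   ]
 [578.         158.93939394]
 [594.         158.96551724]]
[[530.         352.55357143]
 [546.         351.85714286]
 [562.         351.39344262]
 [578.         350.57692308]
 [594.         350.09259259]]
[[164.         518.45      ]
 [174.         517.23529412]
 [184.         515.86956522]
 [194.         514.66666667]]
[[290.          52.24      ]
 [330.          52.        ]
 [370.          52.08333333]
 [410.          52.        ]
 [450.          51.96296296]]
[[ 64.         254.70588235]
 [ 94.         256.        ]
 [124.         257.26086957]
 [154.         258.84615385]]
[[210.         538.0862069 ]
 [240.         533.61111111]
 [270.         529.36666667]
 [300.         525.        ]
 [330.         520.64705882]]
[[360.         200.96078431]
 [390.         200.94230769]
 [420.         200.74137931]
 [450.         200.75      ]
 [480.         200.16666667]]
terrL [553.9  64.3  34. ] [587.2  65.6  34. ] yaw 2.16 1.0 0.37
terrR [572.1 -42.5  34. ] [610.  -39.6  34. ] yaw 4.46 1.0 0.17
lower [548.7  61.8  34. ] [549.2  45.9  34. ] yaw 1.85 1.0 0.27
boardL [434.6 111.1  18. ] [517.3 113.8  18. ] yaw 1.85 1.0 0.17
boardF [417.  105.2  18. ] [418.8  48.7  18. ] yaw 1.8 1.0 0.28
flEdge [532.8  50.5  91. ] [534.6  -4.1  91. ] yaw 1.92 1.0 0.16
flSide [467.   51.8  91. ] [517.5  53.7  91. ] yaw 2.17 1.0 0.28
```

The wrist view gives consistent figures. Board and terracotta share a centre line (both at lateral -10.1), and the lower edge is at 550.5 by both routes. The flashing is square within about 0.2° and centred within about 1 mm. Next I'll lower it close to the bare board.

Request:
{"fn": "arm_command", "kwargs": {
  "commands": [
    [-1,[0,0,0.06],[0,0,0]],
    [-1,[0,0,0.14],[0,0,0]],
    [-1,[0,0,0.22],[0,0,0]],
    [-1,[0,0,0.28],[0,0,0]],
    [-1,[0,0,0.31],[0,0,0]],
    [-1,[0,0,0.32],[0,0,0]],
    [-1,[0,0,0.325],[0,0,0]],
    [-1,[0,0,0.325],[0,0,0]]
  ]
}}

```text
t: 7.5
eef_pos: [457.1, 10.5, 58.9]
ee_rot: [[-0.036, 0.999, 0.001], [0.999, 0.036, -0.0], [-0.0, 0.001, -1.0]]
ft_force: [-0.0, 0.5, -1.3]
width: 7.7
grip_force: 68.4
```

```bash
python3 - <<'E'
from h import *
s=snap("wrist","w3"); q=snap("side","s3"); 
st=env.state();print(st["t"],st["eef_pos"],st["ee_rot"],st["ft_force"])
f=s["frame"][120:420,300:640]; a=cv2.resize(f,None,fx=1.45,fy=1.45,interpolation=cv2.INTER_CUBIC)
b=cv2.resize(q["frame"][225:315,270:390],(300,225),interpolation=cv2.INTER_CUBIC)
c=np.zeros((a.shape[0],a.shape[1]+300,3),np.uint8);c[:,:a.shape[1]]=a;c[:225,a.shape[1]:]=b
cv2.imwrite("pics/c3.png",c);print(c.shape)
E
```

```text
7.6 [457.18878392  10.34796539  59.03880716] [[-3.52939811e-02  9.99375936e-01  1.43960447e-03]
 [ 9.99376961e-01  3.52941746e-02 -1.09250800e-04]
 [-1.59992272e-04  1.43485165e-03 -9.99998958e-01]] [-0.39868519  0.60094009 -1.52953153]
(435, 793, 3)
```

View pics/c3.png

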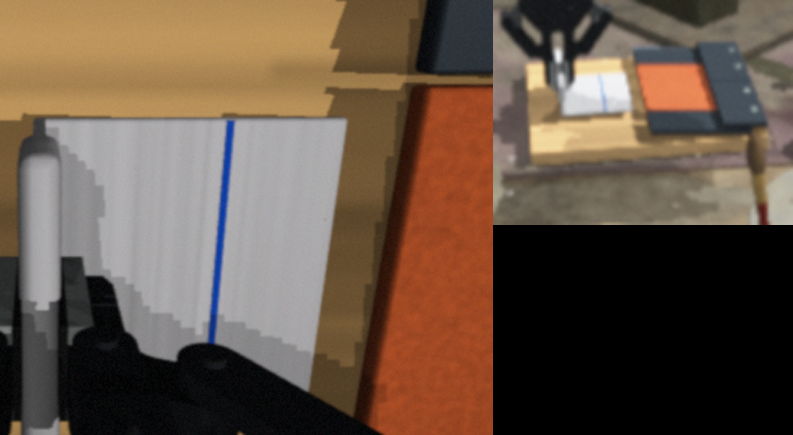

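The flashing hovers over bare wood with its free edge at crop (346,120)–(308,390). The terracotta's lower edge runs from (425,87) down to (372,430), nearly parallel, with a gap ahead. Now I'll measure both.

```bash
cat > m.py <<'E'
from h import *
def meas(fn,zf,rt,fl,tl,le,fe,yaw=2.05):
    """lateral/forward coords: rows (lo,hi,search lo,hi) for flashing left, terr left, terr lower edge, flashing free edge"""
    s=load(fn);f=s["frame"].astype(float);red=cv2.GaussianBlur(f[...,2]-f[...,0],(0,0),.7)
    t=np.radians(yaw);u=np.array([np.cos(t),np.sin(t)]);n=np.array([-u[1],u[0]])
    def E(r,axis,z,th):
        o=[]
        for k in range(r[0],r[1],2):
            l=red[r[2]:r[3],k] if axis==0 else red[k,r[2]:r[3]]
            i=np.where((l[:-1]<th)!=(l[1:]<th))[0]
            if len(i): o.append((k,i[0]+(th-l[i[0]])/(l[i[0]+1]-l[i[0]])+r[2]))
        o=np.array(o)
        for _ in range(3):
            p=np.polyfit(o[:,0],o[:,1],1);d=abs(o[:,1]-np.polyval(p,o[:,0]));o=o[d<max(2*np.median(d),.3)]
        P=[ray(s,(k,np.polyval(p,k)) if axis==0 else (np.polyval(p,k),k),z)[:2] for k in (o[0,0],o[-1,0])]
        d=P[1]-P[0]; a=np.degrees(np.arctan2(d[1],d[0])) if axis==0 else np.degrees(np.arctan2(d[0],-d[1]))
        return len(o),[(round(p@u,1),round(p@n,1)) for p in P],round(a,2)
    for nm,r,ax,z,th in(("flash left",fl,0,zf,30),("terr left",tl,0,34,110),("terr lower",le,1,34,110),("flash edge",fe,1,zf,35)):
        if r:
            try: print(nm,*E(r,ax,z,th))
            except Exception as e: print(nm,e)
E
python3 - <<'E'
from m import *
meas("w3",28,2,(400,530,190,212),(594,638,170,190),(190,400,545,610),(210,370,505,550))
E
```

```text
flash left 49 [(np.float64(483.6), np.float64(36.5)), (np.float64(530.3), np.float64(36.8))] 2.4
terr left 19 [(np.float64(551.4), np.float64(44.2)), (np.float64(563.8), np.float64(44.3))] 2.33
terr lower 72 [(np.float64(550.7), np.float64(41.4)), (np.float64(550.3), np.float64(-31.3))] 1.8
flash edge 72 [(np.float64(534.6), np.float64(33.1)), (np.float64(534.7), np.float64(-30.5))] 2.11
```

Request:
{"fn": "arm_command", "kwargs": {
  "commands": [
    [-1,[-0.011,0,0],[0,0,0.001]],
    [-1,[-0.011,0,0.01],[0,0,0.001]],
    [-1,[-0.011,0,0.015],[0,0,0.001]],
    [-1,[-0.011,0,0.02],[0,0,0.001]],
    [-1,[-0.011,0,0.025],[0,0,0.001]],
    [-1,[-0.011,0,0.03],[0,0,0.001]],
    [-1,[-0.011,0,0.03],[0,0,0.001]],
    [-1,[-0.011,0,0.03],[0,0,0.001]]
  ]
}}

```text
t: 8.4
eef_pos: [456.7, 8.2, 52.3]
ee_rot: [[-0.032, 0.999, -0.0], [0.999, 0.032, 0.0], [0.0, -0.0, -1.0]]
ft_force: [-0.2, -0.2, -1.9]
width: 8.0
grip_force: 68.4
```

Request:
{"fn": "arm_command", "kwargs": {
  "commands": [
    [-1,[0,0,0.002],[0,0,0]],
    [-1,[0,0,0.004],[0,0,0]],
    [-1,[0,0,0.006],[0,0,0]],
    [-1,[0,0,0.006],[0,0,0]],
    [-1,[0,0,0.006],[0,0,0]],
    [-1,[0,0,0.006],[0,0,0]],
    [-1,[0,0,0.006],[0,0,0]],
    [-1,[0,0,0.006],[0,0,0]]
  ]
}}

```text
t: 9.2
eef_pos: [456.8, 8.2, 52.0]
ee_rot: [[-0.032, 0.999, -0.0], [0.999, 0.032, -0.0], [-0.0, -0.0, -1.0]]
ft_force: [-3.8, -0.5, 5.6]
width: 8.2
grip_force: 69.5
```

```bash
python3 - <<'E'
from m import *
st=env.state();print(st["t"],st["eef_pos"],st["ft_force"],st["wrist_torque"])
snap("wrist","w4")
meas("w4",21,2,(400,530,190,225),(600,638,165,190),(190,380,545,615),(215,370,505,550))
E
```

```text
9.2 [456.78044372   8.1850874   51.95200082] [-3.8383843  -0.50803322  5.64245754] [ 0.0611011   0.58507706 -0.05980963]
flash left 57 [(np.float64(483.3), np.float64(34.1)), (np.float64(530.0), np.float64(34.0))] 1.92
terr left 9 [(np.float64(552.9), np.float64(44.1)), (np.float64(558.1), np.float64(44.2))] 2.8
terr lower 73 [(np.float64(550.7), np.float64(38.7)), (np.float64(550.3), np.float64(-31.8))] 1.74
flash edge 64 [(np.float64(534.4), np.float64(28.7)), (np.float64(534.3), np.float64(-32.6))] 1.96
```

Contact at about 7 N, centred within 0.2 mm and square within 0.2°. I'll ease off about 1 mm and slide in most of the way.

Request:
{"fn": "arm_command", "kwargs": {
  "commands": [
    [-1,[0,0,-0.007],[0,0,0]],
    [-1,[0,0.02,-0.007],[0,0,0]],
    [-1,[0,0.05,-0.007],[0,0,0]],
    [-1,[0,0.09,-0.007],[0,0,0]],
    [-1,[0,0.13,-0.007],[0,0,0]],
    [-1,[0,0.16,-0.007],[0,0,0]],
    [-1,[0,0.18,-0.007],[0,0,0]],
    [-1,[0,0.18,-0.007],[0,0,0]]
  ]
}}

```text
t: 10.05
eef_pos: [493.3, 9.3, 52.6]
ee_rot: [[-0.032, 0.999, 0.0], [0.999, 0.032, -0.0], [-0.0, 0.0, -1.0]]
ft_force: [0.9, 0.6, -1.9]
width: 7.9
grip_force: 68.3
```

```bash
python3 - <<'E'
from m import *
snap("wrist","w5");snap("side","s5")
st=env.state();print(st["t"],st["eef_pos"],st["ft_force"],st["wrist_torque"])
f=load("w5")["frame"][120:420,300:640]; a=cv2.resize(f,None,fx=1.45,fy=1.45,interpolation=cv2.INTER_CUBIC)
b=cv2.resize(load("s5")["frame"][225:315,270:390],(300,225),interpolation=cv2.INTER_CUBIC)
c=np.zeros((a.shape[0],a.shape[1]+300,3),np.uint8);c[:,:a.shape[1]]=a;c[:225,a.shape[1]:]=b
cv2.imwrite("pics/c5.png",c)
E
```

```text
10.15 [492.53213165   9.37133861  52.34615959] [ 0.7979466  -0.28568231 -1.86800345] [ 0.04394075  0.07808597 -0.05665144]
```

View pics/c5.png

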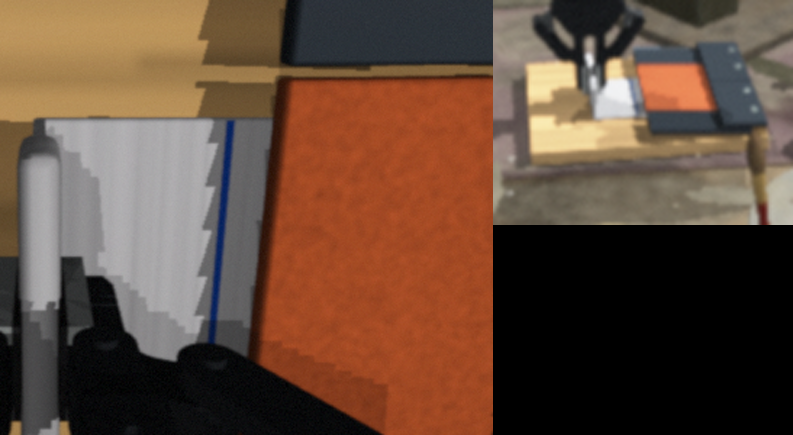

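The free edge is under the terracotta and the shingle lies as before. The blue line at crop (231,122)–(211,340) is about 10 mm short of the lower edge. I'll measure the remaining distance.

```bash
python3 - <<'E'
from m import *
meas("w5",21.5,2,(345,440,190,212),(500,630,165,190),(185,350,465,510),None)
s=load("w5");f=s["frame"].astype(float);bl=f[...,0]-f[...,2]
t=np.radians(2.0);u=np.array([np.cos(t),np.sin(t)]);n=np.array([-u[1],u[0]])
P=[]
for v in range(210,350,4):
    w=np.clip(bl[v,435:470]-40,0,None); P.append(ray(s,((w*np.arange(435,470)).sum()/w.sum(),v),21.5)[:2])
P=np.array(P);p=np.polyfit(P@n,P@u,1);print("blue u at centre",np.polyval(p,-10.8),"yaw rel",np.degrees(p[0]),abs(P@u-np.polyval(p,P@n)).max())
E
```

```text
flash left 39 [(np.float64(499.8), np.float64(34.0)), (np.float64(532.7), np.float64(34.0))] 1.93
terr left 47 [(np.float64(551.6), np.float64(44.3)), (np.float64(592.3), np.float64(44.5))] 2.32
terr lower 67 [(np.float64(551.0), np.float64(41.6)), (np.float64(550.6), np.float64(-18.8))] 1.74
blue u at centre 541.3125501180401 yaw rel 0.09774114039551726 0.04868192049877962
```

Request:
{"fn": "arm_command", "kwargs": {
  "commands": [
    [-1,[0.002,0.015,0],[0,0,0]],
    [-1,[0.002,0.03,0],[0,0,0]],
    [-1,[0.002,0.045,0],[0,0,0]],
    [-1,[0.002,0.049,0],[0,0,0]],
    [-1,[0.002,0.049,0],[0,0,0]],
    [-1,[0.002,0.049,0.003],[0,0,0]],
    [-1,[0.002,0.049,0.006],[0,0,0]],
    [-1,[0.002,0.049,0.006],[0,0,0]]
  ]
}}

```text
t: 10.95
eef_pos: [502.5, 10.1, 52.0]
ee_rot: [[-0.032, 0.999, -0.0], [0.999, 0.032, -0.0], [0.0, -0.0, -1.0]]
ft_force: [-4.0, -0.4, 5.2]
width: 8.2
grip_force: 69.3
```

```bash
python3 - <<'E'
from m import *
snap("wrist","w6")
st=env.state();print(st["t"],st["eef_pos"],st["ft_force"],st["wrist_torque"])
meas("w6",21,2,(345,430,190,212),(490,630,165,190),(185,350,445,500),None)
s=load("w6");f=s["frame"].astype(float);bl=f[...,0]-f[...,2]
print(bl[210:340:30,440:475].max(1), bl[210:340:30,440:475].argmax(1)+440)
cv2.imwrite("pics/c6.png",cv2.resize(s["frame"][150:370,320:560],None,fx=2.5,fy=2.5,interpolation=cv2.INTER_CUBIC))
E
```

```text
11.0 [502.48902766  10.06922977  51.95516317] [-5.0507014  -0.13839767  5.24612667] [ 0.02648426  0.6055726  -0.04378352]
flash left 35 [(np.float64(509.0), np.float64(34.4)), (np.float64(539.7), np.float64(34.5))] 2.3
terr left 54 [(np.float64(556.0), np.float64(44.3)), (np.float64(601.2), np.float64(44.6))] 2.38
terr lower 51 [(np.float64(551.0), np.float64(42.2)), (np.float64(550.9), np.float64(-7.4))] 1.87
[89. 88. 87. 86. 86.] [458 456 453 450 447]
```

View pics/c6.png

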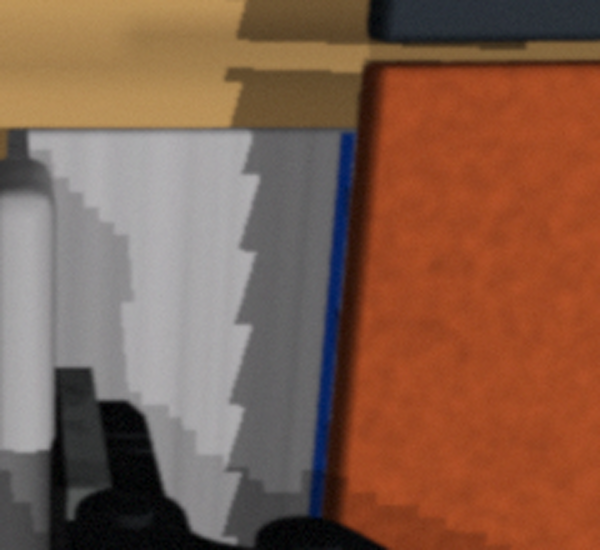

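The blue line at crop (347,135)–(317,510) lies right along the terracotta's lower edge, and the shingle sits flat. One more number check.

```bash
python3 - <<'E'
from m import *
for fn,z in (("w4",21),("w5",21.6),("w6",21)):
    s=load(fn);f=s["frame"].astype(float);bl=f[...,0]-f[...,2]
    t=np.radians(2.0);u=np.array([np.cos(t),np.sin(t)])
    o=[]
    for v in range(210,340,5):
        l=bl[v,435:475];w=np.clip(l-40,0,None);c=(w*np.arange(435,475)).sum()/w.sum()
        o.append((ray(s,(c,v),z)[:2]@u,(w>0).sum()*1.0))
    print(fn,np.mean(o,0),np.std(o,0))
E
```

```text
w4 [504.79919637   5.80769231] [0.03305822 0.39411349]
w5 [541.31227224   4.88461538] [0.02887184 0.42307692]
w6 [550.52477119   4.88461538] [0.05471978 0.31948553]
```

Request:
{"fn": "arm_command", "kwargs": {
  "commands": [
    [-1,[0,0,0.001],[0,0,0]],
    [-1,[0,0,0.002],[0,0,0]],
    [-1,[0,0,0.002],[0,0,0]],
    [-1,[0,0,0.002],[0,0,0]],
    [-1,[0,0,0.002],[0,0,0]],
    [-1,[0,0,0.002],[0,0,0]],
    [-1,[0,0,0.002],[0,0,0]],
    [-1,[0,0,0.002],[0,0,0]]
  ]
}}

```text
t: 11.8
eef_pos: [502.5, 10.1, 52.0]
ee_rot: [[-0.032, 0.999, -0.0], [0.999, 0.032, -0.0], [0.0, -0.0, -1.0]]
ft_force: [-4.8, -0.3, 8.8]
width: 8.2
grip_force: 69.9
```

Request:
{"fn": "arm_command", "kwargs": {
  "commands": [
    [-1,[0,0,0],[0,0,0]],
    [-1,[0,0,0],[0,0,0]],
    [-1,[0,0,0],[0,0,0]],
    [-1,[0,0,0],[0,0,0]],
    [-1,[0,0,0],[0,0,0]],
    [-1,[0,0,0],[0,0,0]],
    [-1,[0,0,0],[0,0,0]],
    [-1,[0,0,0],[0,0,0]]
  ]
}}

```text
t: 12.6
eef_pos: [502.5, 10.1, 52.0]
ee_rot: [[-0.032, 0.999, -0.0], [0.999, 0.032, -0.0], [0.0, -0.0, -1.0]]
ft_force: [-4.9, 0.2, 9.0]
width: 7.2
grip_force: 69.9
```

```bash
python3 - <<'E'
from m import *
snap("wrist","w7"); st=env.state();print(st["t"],st["eef_pos"],st["ft_force"])
meas("w7",21,2,(345,430,190,212),(490,630,165,190),(185,350,445,500),None)
if 7.5<st["ft_force"][2]<11: print(job.hand_in())
E
```

```text
12.65 [502.49903283  10.04104153  51.94296625] [-4.84040455 -0.23205687  7.51285728]
flash left 33 [(np.float64(509.0), np.float64(34.4)), (np.float64(538.9), np.float64(34.5))] 2.26
terr left 55 [(np.float64(556.0), np.float64(44.3)), (np.float64(601.2), np.float64(44.6))] 2.37
terr lower 58 [(np.float64(551.0), np.float64(42.2)), (np.float64(550.8), np.float64(-14.7))] 1.83
the job is handed in; nothing more can be done
None
```

The job is handed in at 12.7 s: the flashing is under the terracotta shingle, still gripped, with the blue line within about 0.5 mm of the lower edge, centred and square by camera, the shingle showing no lift, and a wrist push of 7.5–9 N (plus about 2 N of held weight, so roughly 10 N on the board).

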